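# Take off a marked width with spring dividers

## Task

Pick the spring dividers off the tool rest by their two legs and take off the width marked on the pale wooden blank: with the legs sloping down to the work, squeeze them until the two points stand on the two dark pencil crosses, one point on each, touching the wood lightly and never digging in. Hold the dividers still at that gap for two seconds and finish while you are still holding them there, squeezed, so that a helper can run the nut up; do not let go or put them down. Leave the hand bell, bead bowl, hammer and wooden box where they stand.

Things in the scene. Friction and masses are not known exactly. Their poses are not given: they have to be found in the camera images.
- dividers: steel spring dividers, 237 mm long, 86 g, legs joined by a round bow with a finger stem. Origin on the fulcrum between the legs, at mid-depth, 39 mm above the table at the start. -x points midway between the legs to the points, +x to the stem (ends at 59 mm), y from right to left leg, z up as it lies. Legs swing alike in x-y. Grip across y 85 mm from the origin, near its balance point
- point_left (a point): tip of the left (+y) leg's point, 178 mm from the fulcrum, steel needle of 1 mm radius at its end
- point_right (a point): tip of the right (-y) leg's point. Sprung open, the points are 68 mm apart
- leg_left (a joint): closing angle of each leg (rad): 0 sprung open against the nut, 0.08 with the points 40 mm apart, at most 0.175 (6 mm apart); the spring resists a pinch at the grip flats with about 1.8 N per 0.01 rad and opens the legs when let go
- cross_1: dark pencil cross on the top face of the blank: a line 60 mm long across the blank and a 12 mm tick along it, both 2 mm wide. Origin at the crossing, on the wood surface, 54 mm above the table; own y axis runs along the blank, from cross_2 to cross_1, own x across it, away from the robot at yaw 0
- cross_2: the second cross, just like the first, 32 to 48 mm from it along the blank's thin pencil centre line
- tool_rest: low dark wooden rest, fixed: board 200 x 120 mm, 8 mm thick, with two cross rails 12 mm thick at x = +69 and -56 mm, tops 34 mm above the table (ends 42 mm); the dividers lie across the rails, their grip flats in the open gap over the origin. Origin on the table under the middle
- bench_hook: plywood bench hook, fixed: board 200 mm long (y), x from -112 to +60 mm, 18 mm thick, dark fence on the +x side (top 46 mm above the table), and against it the squared pale lime-wood blank, fixed too, 180 mm (y) x 76 mm (x), top 54 mm above the table. Origin on the table below the middle of the blank
- red_bell: red hand bell with a wooden handle, standing, 131 mm tall, 68 mm wide; origin under its middle; leave alone
- bead_bowl: white bowl of wooden beads, 92 mm wide, 40 mm tall; leave alone
- hammer: hammer, 240 mm long, lying on the table; leave alone
- keepsake_box: wooden box with a dark lid, 94 x 134 mm, 69 mm tall; leave alone
- grip_left (a point): middle of the outer face of the left leg's grip flat (leg 6 mm wide, 10 mm deep), 85 mm from the fulcrum. Over the outer faces of both flats it is 53 mm when open and 1 mm less for every 2.1 mm that the points close: 40 mm with the points 40 mm apart (faces then parallel), 36 mm at 32, 44 mm at 48. Flats reach 30 mm to either side
- grip_right (a point): the same on the right leg (the -y one)
- nut (a point): brass nut, 12 mm wide, on the screw that crosses the legs 38 mm from the fulcrum; it stands outside the right leg, its end 28 mm from the dividers' middle line when open, up to 34 mm when closed; the right leg slides freely inwards on the screw
Things that resemble listed ones, but are neither listed nor needed, are in the scene too. Leave any orange look-alike of the dividers alone.

How it is judged (in metres and radians):
On the way, in this order (a step that is already met when the one before it is completed fails the run):
1. the dividers are lifted clear of the tool rest, pinched between the fingers (contact force between the fingers and dividers above 1 N and contact force between dividers and tool_rest below 0.05 N and height (world z) of dividers above 0.09 m), for 0.2 s.
2. both points stand on the crosses, one on each, the legs sloping down and squeezed to the marked gap, held still for a second (all of step 1 and ((y of point_left in the frame of cross_1 between -0.0025 and 0.0025 m and x of point_left in the frame of cross_1 between -0.005 and 0.005 m and z of point_left in the frame of cross_1 between -0.003 and 0.003 m and y of point_right in the frame of cross_2 between -0.0025 and 0.0025 m and x of point_right in the frame of cross_2 between -0.005 and 0.005 m and z of point_right in the frame of cross_2 between -0.003 and 0.003 m) or (y of point_left in the frame of cross_2 between -0.0025 and 0.0025 m and x of point_left in the frame of cross_2 between -0.005 and 0.005 m and z of point_left in the frame of cross_2 between -0.003 and 0.003 m and y of point_right in the frame of cross_1 between -0.0025 and 0.0025 m and x of point_right in the frame of cross_1 between -0.005 and 0.005 m and z of point_right in the frame of cross_1 between -0.003 and 0.003 m)) and velocity of joint leg_left between -0.03 and 0.03 rad/s and linear speed of dividers below 0.015 m/s and angle between dividers's own x axis and vertical between 0.17 and 1.27 rad), for 1 s.
At the end, for the whole second after the job is handed in: Held in the fingers, still, off the rest, fulcrum over 90 mm up, legs sloping down 17 degrees or more, one point on each cross (2.5 mm along the blank, 5 mm across it, 3 mm in height), touching the blank with under 15 N (all of step 2 and contact force between dividers and bench_hook between 0.05 and 15 N); the arm keeps its last pose, push and grip.
It fails at once if the points are dug into the blank (over 20 N) (contact force between dividers and bench_hook above 20 N).
It fails at once if the hand bell is shifted more than 30 mm or tipped (distance of red_bell from where it was at the start of the episode above 0.03 m or angle between red_bell's own z axis and vertical above 0.5 rad).
It fails at once if the bead bowl is shifted more than 30 mm (distance of bead_bowl from where it was at the start of the episode above 0.03 m).
It fails at once if the hammer is shifted more than 30 mm (distance of hammer from where it was at the start of the episode above 0.03 m).
It fails at once if the wooden box is shifted more than 30 mm (distance of keepsake_box from where it was at the start of the episode above 0.03 m).
It also fails if it takes over 51 s, if anything falls off the work surface, if the arm or the gripper's body presses on something with over 40 N, if the wrist force passes 120 N, or if a joint passes its speed limit or range.

## Robot

A 7-joint arm with a two-finger parallel gripper is mounted at the origin on the work surface. World frame = base frame: x ahead of the robot, y to its left, z up, the work surface at z = 0. Lengths are in mm, angles in rad, forces in N, time in s.
With the tool pointing down it reaches from about 425 to 875 mm from the base axis. Payload 8.4 kg.
Tool frame: the origin (TCP) lies midway between the tips of the shut fingers; the grasp point (between the pads) lies 19 mm behind it (env.grip_point_offset is the distance from the TCP to the grasp point, in mm); z points along the fingers, y is the line along which they close (so a half turn about z gives the same grasp; the last joint's range is limited). The gripper opens to 85 mm and grips with 20 to 120 N. Pads are 22 mm wide; open, the fingers measure 114 mm over their backs; the gripper's body (76 mm by 85 mm) begins 54 mm behind the grasp point. The pads swing forward as they close: fully open they stand 13 mm farther back than shut.
Start: joints at [-1.202, 0.333, 0.04, 1.465, -0.013, 1.343, -0.059], TCP at [293.097, 580.136, 231.308] pointing down, gripper open.
Joint ranges: [-2.58, 2.58], [-0.38, 2.09], [-1.3, 1.39], [0.25, 2.4], [-1.5, 4.64], [0.08, 2.09], [-2.65, 2.65]. Speed limits (rad/s): [2.22, 2.22, 2.79, 2.79, 3.14, 3.14, 3.14].

## Interface

Orientations are given as a unit quaternion [x, y, z, w].
In Python, from rig import env gives the robot as it stands.
- The arm moves only by the tool drive_tool, never from a script. Its argument "motion" is a list of rows, each a list of 7 numbers: the finger opening in mm, from 0 to 85.4, then the shift along the tool's x, y, z in mm, then the turn, a rotation vector about the tool's x, y, z in degrees. A call has 1 to 5 rows; each row shifts and turns the commanded pose from where the row before left it, along the tool's axes as they then stand; what a row does not reach is not made up. A row lasts 1/8 s, in which the tool goes at most 62.5 mm and 10.7 degrees, less where a joint would pass 70% of its speed; a pose out of reach is approached as far as the arm can. A call with a gripper value outside its range is refused whole. The fingers move at their own pace and stop on an object; "newtons" is the grip in N (left out, the last holds). Time passes only in rows, so rows that do not move let the fingers close. It gives the time, the measured TCP pose, the force, the opening and the grip force at its end, in the units of the state.
- env.read_state(): the state, without advancing time (a new reading comes with each control period).
- env.grab_frame(name): name is "scene" or "top" or "wrist"; returns the picture (384x512x3 uint8, red, green, blue); there is no depth.
- env.camera_params(name): a dict with "vertical_fov" (degrees; the focal length in pixels is half the picture's height over the tangent of half this angle, whatever the lens; pixels are square), "cx", "cy" (the principal point, pixels), "cam_to_world" (4x4, takes a point from camera to world coordinates); the wrist camera has in their place "hand_eye" (4x4, takes a point from camera to tool coordinates, whose origin is the TCP and whose axes are the flange's). Camera axes: x right, y down, z forward; pixel columns grow to the right and rows downward; lengths in mm; the calibration is good to about 2 mm. A picture is of the moment at which its call begins: read the wrist's pose just before it. camera_params takes no time and is no camera call.
- env.close_job(): hands the job in; it is judged then, once.
Trained networks look in the newest picture that a camera, given by its name, has taken for a name from the list of things; names that differ only in an ending like _2 or _b are one class to them, and where a whole thing is asked for, a point or a joint stands for the part that bears it (a point fixed in the world has none). Each returns a list of dicts, best first, with "p" (0 to 1); they miss things now and then, are a little off and sometimes report something else, mostly with a low value. They report only what shows in the picture. A call takes as long as a camera call. They do not tell look-alikes from the thing itself.
- env.recognise(camera, label): "rect" ([left, top, right, bottom] in pixels, round what is visible of it).
- env.mark_of(camera, label): "pixel" ([column, row] in pixels: a listed point, or the origin of a listed thing).
The state is a dict: "time": time; "joints": joint angles; "joint_velocities": joint speeds; "effort": joint torques, N m; "tool_pos": TCP position; "tool_rot": TCP orientation; "force": force on the tool from outside, world axes, zero at the start; "ft_torque": the same for the moment, N m; "grip_width": finger opening in mm; "gripper_force": force on a finger pad.
Only numpy, scipy, OpenCV 4.12 (cv2) and the standard library are available. Lean on these libraries where they do the work, as an engineer would, in place of code of your own. Each camera call takes 0.05 s, during which the arm holds its last target. There are 200 camera calls.

## Working session

There is one attempt and no reset: what is moved stays moved. The work goes in short steps, Python scripts to look and compute and a tool call to move; the robot and the scene stay as the last step left them, time stands still between calls to the robot, and variables do not carry over. Pictures are saved under pics/ and viewed, at most 11 in all, crops included, and the job is handed in when it is done.

Besides the shell and the picture viewer there is one more tool, called after "Request:" by a JSON object that holds its "op" and its "data", one argument or row to a line. drive_tool: Moves the arm, as the interface text tells. Its arguments: {"type":"object","properties":{"motion":{"type":"array"},"newtons":{"type":"number"}},"required":["motion"]}

```bash
ls; mkdir -p pics; cat > h.py <<'E'
import sys; sys.path.insert(0,'.')
from rig import env
import numpy as np, cv2
from scipy.spatial.transform import Rotation as R
def snap(cam,fn=None):
    s=env.read_state(); im=env.grab_frame(cam)
    if fn: cv2.imwrite('pics/'+fn,im[:,:,::-1])
    return im,s
def cam(name,s=None):
    p=env.camera_params(name); f=192/np.tan(np.radians(p['vertical_fov'])/2)
    if 'cam_to_world' in p: T=np.array(p['cam_to_world'])
    else:
        W=np.eye(4); W[:3,:3]=R.from_quat(s['tool_rot']).as_matrix(); W[:3,3]=s['tool_pos']
        T=W@np.array(p['hand_eye'])
    return f,p['cx'],p['cy'],T
def ray(C,px):
    f,cx,cy,T=C
    return T[:3,3],T[:3,:3]@np.array([(px[0]-cx)/f,(px[1]-cy)/f,1])
def onz(C,px,z):
    o,d=ray(C,px); return o+d*(z-o[2])/d[2]
def proj(C,P):
    f,cx,cy,T=C; q=T[:3,:3].T@(np.array(P)-T[:3,3]); return np.array([f*q[0]/q[2]+cx,f*q[1]/q[2]+cy])
E
python3 - <<'E'
from h import *
H={'dividers':39,'tool_rest':0,'bench_hook':0,'cross_1':54,'cross_2':54,'point_left':39,'point_right':39,'grip_left':39,'grip_right':39,'nut':39,'red_bell':0,'bead_bowl':0,'hammer':0,'keepsake_box':0}
for c in ['scene','top']:
    im,s=snap(c,c+'0.png'); C=cam(c); print(c,C[0],C[3][:3,3].round())
    for l,z in H.items():
        print(l,[(round(d['p'],2),np.round(d['pixel']).tolist(),onz(C,d['pixel'],z).round(0)[:2].tolist()) for d in env.mark_of(c,l)[:3]])
print(s)
a=cv2.imread('pics/scene0.png');
E
```

```text
pics
scene 353.58360303115745 [1158. -430.  805.]
dividers [(0.92, [393.0, 208.0], [849.0, 337.0]), (0.67, [298.0, 178.0], [585.0, 197.0]), (0.52, [300.0, 135.0], [414.0, 364.0])]
tool_rest [(0.91, [284.0, 173.0], [509.0, 208.0])]
bench_hook [(0.7, [167.0, 246.0], [548.0, -254.0])]
cross_1 [(0.59, [277.0, 147.0], [434.0, 235.0])]
cross_2 [(0.59, [277.0, 147.0], [434.0, 235.0])]
point_left [(0.61, [280.0, 150.0], [440.0, 242.0]), (0.5, [341.0, 178.0], [666.0, 311.0]), (0.43, [302.0, 108.0], [286.0, 491.0])]
point_right [(0.68, [260.0, 153.0], [412.0, 180.0]), (0.52, [284.0, 109.0], [246.0, 429.0]), (0.5, [332.0, 193.0], [700.0, 236.0])]
grip_left [(0.75, [363.0, 191.0], [749.0, 321.0]), (0.45, [303.0, 121.0], [355.0, 435.0])]
grip_right [(0.63, [362.0, 204.0], [783.0, 277.0]), (0.58, [278.0, 168.0], [509.0, 177.0])]
nut [(0.71, [287.0, 176.0], [558.0, 176.0]), (0.71, [372.0, 208.0], [813.0, 287.0]), (0.53, [292.0, 130.0], [376.0, 359.0])]
red_bell [(0.8, [285.0, 249.0], [750.0, 3.0])]
bead_bowl [(0.95, [223.0, 183.0], [428.0, 13.0])]
hammer [(0.61, [100.0, 279.0], [539.0, -442.0])]
ke
[... 1550 characters left out ...]
ay([-1.20220109,  0.3331652 ,  0.03989415,  1.46540464, -0.0133938 ,
        1.34333536, -0.05850226]), 'joint_velocities': array([ 0.00033154,  0.0027628 ,  0.00057984,  0.00097668,  0.00107941,
        0.00014537, -0.00038286]), 'effort': array([-3.10986234e-04, -6.58209658e+01,  1.36298876e+00, -4.05784070e+01,
        1.66696252e-02,  2.99361571e-03,  7.12303390e-06]), 'tool_pos': array([293.08931139, 580.12410788, 231.3280471 ]), 'tool_rot': array([ 2.31783402e-01,  9.72767420e-01, -2.26718434e-05, -6.51466430e-06]), 'force': array([-0.11784187,  0.13636229, -0.82360408]), 'ft_torque': array([-0.01682214, -0.02075418,  0.01862284]), 'gripper_force': 0.0, 'grip_width': 85.25351350686513}
```

View pics/top0.png

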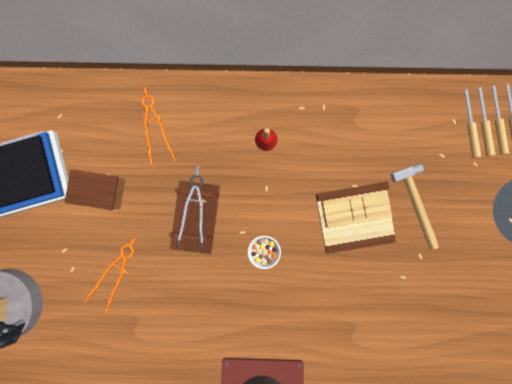

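View pics/scene0.png

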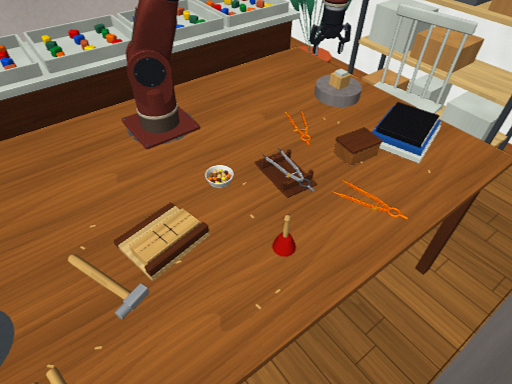

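The steel dividers on the rest are at top (197,188) and scene (298,178), with the legs pointing down toward the robot. The look-alikes are the two orange pairs, at top (150,108) and (124,258). By material and by lying on the rest I choose (197,188). The pencil crosses are near top (351,208) and (363,207).

I'll move above the dividers, then look closely.

Request:
{"op": "drive_tool", "data": {
  "motion": [
    [85, -45, -30, 0, 0, 0, 0],
    [85, -45, -30, 0, 0, 0, 0],
    [85, -45, -30, 0, 0, 0, 0],
    [85, -45, -30, 0, 0, 0, 0],
    [85, -45, -30, 0, 0, 0, 0]
  ]
}}

```text
time: 2.12
tool_pos: [427.0, 343.2, 231.6]
tool_rot: [0.232, 0.973, 0.0, 0.0]
force: [0.8, -0.1, 0.3]
grip_width: 85.1
gripper_force: 0.0
```

Request:
{"op": "drive_tool", "data": {
  "motion": [
    [85, -46, -30, 0, 0, 0, 0],
    [85, -46, -30, 0, 0, 0, 0],
    [85, -46, -30, 0, 0, 0, -8],
    [85, 0, 0, 0, 0, 0, -8],
    [85, 0, 0, 0, 0, 0, -7]
  ]
}}

```text
time: 2.75
tool_pos: [509.3, 201.4, 231.4]
tool_rot: [0.032, 0.999, 0.0, 0.0]
force: [-0.4, 0.8, 0.5]
grip_width: 85.2
gripper_force: 0.0
```

```bash
python3 - <<'E'
from h import *
im,s=snap('wrist','w1.png'); C=cam('wrist',s)
print(s['time'],s['tool_pos'],R.from_quat(s['tool_rot']).as_matrix().round(3).tolist(),s['joints'].round(2),env.grip_point_offset)
print(np.array(env.camera_params('wrist')['hand_eye']).round(2),C[0])
for l in ['dividers','point_left','point_right','grip_left','grip_right','nut','tool_rest']:
    print(l,[(round(d['p'],2),np.round(d['pixel']).tolist(),onz(C,d['pixel'],0 if l=='tool_rest' else 39).round(1)[:2].tolist()) for d in env.mark_of('wrist',l)[:2]])
E
```

```text
2.75 [509.26449975 201.37893429 231.42980269] [[-0.998, 0.064, 0.0], [0.064, 0.998, 0.0], [-0.0, 0.0, -1.0]] [-0.72  0.12  0.28  1.73 -0.04  1.3   1.08] 18.700000000000003
[[  -0.     -0.95   -0.31   78.73]
 [   1.     -0.     -0.      0.54]
 [   0.     -0.31    0.95 -142.61]
 [   0.      0.      0.      1.  ]] 332.9047973068026
dividers [(0.91, [256.0, 242.0], [596.2, 199.9]), (0.83, [445.0, 36.0], [399.3, 386.0])]
point_left [(0.71, [293.0, 78.0], [426.7, 245.6])]
point_right [(0.71, [219.0, 74.0], [418.6, 175.6]), (0.55, [317.0, 284.0], [654.0, 266.7])]
grip_left [(0.64, [285.0, 170.0], [515.9, 235.2])]
grip_right [(0.81, [341.0, 341.0], [737.7, 296.6]), (0.78, [232.0, 171.0], [513.7, 180.3])]
nut [(0.96, [235.0, 209.0], [556.2, 180.1]), (0.48, [349.0, 362.0], [770.4, 307.1])]
tool_rest [(0.65, [254.0, 160.0], [511.8, 202.7])]
```

View pics/w1.png

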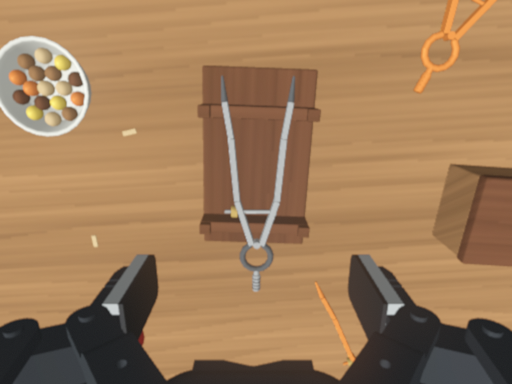

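The close view confirms the steel pair: fulcrum at (256,245), points at (224,77) and (293,77). The grip centre is at about (511,206) and the yaw already matches.

Request:
{"op": "drive_tool", "data": {
  "motion": [
    [85, -2, 5, 50, 0, 0, 0],
    [85, 0, 0, 50, 0, 0, 0],
    [85, 0, 0, 50, 0, 0, 0],
    [85, 0, 0, 40, 0, 0, 0],
    [85, 0, 0, 0, 0, 0, 0]
  ],
  "newtons": 40
}}

```text
time: 3.78
tool_pos: [509.1, 206.1, 38.8]
tool_rot: [0.033, 0.999, -0.002, -0.002]
force: [-0.5, -0.5, 0.2]
grip_width: 85.2
gripper_force: 0.0
```

Request:
{"op": "drive_tool", "data": {
  "motion": [
    [85, 0, 0, 26, 0, 0, 0],
    [70, 0, 0, 0, 0, 0, 0],
    [55, 0, 0, 0, 0, 0, 0],
    [46, 0, 0, 0, 0, 0, 0],
    [44, 0, 0, 0, 0, 0, 0]
  ]
}}

```text
time: 4.4
tool_pos: [512.5, 208.2, 17.9]
tool_rot: [0.033, 0.999, 0.001, 0.001]
force: [-2.9, 0.6, 10.8]
grip_width: 44.1
gripper_force: 11.7
```

Request:
{"op": "drive_tool", "data": {
  "motion": [
    [44, 0, 0, 0, 0, 0, 0],
    [44, 0, 0, 0, 0, 0, 0]
  ]
}}

```text
time: 4.65
tool_pos: [512.5, 208.2, 17.9]
tool_rot: [0.033, 0.999, 0.001, 0.001]
force: [-2.4, 0.3, 10.5]
grip_width: 44.1
gripper_force: 11.7
```

Request:
{"op": "drive_tool", "data": {
  "motion": [
    [44, 0, 0, -5, 0, 0, 0],
    [44, 0, 0, -20, 0, 0, 0],
    [44, 0, 0, -35, 0, 0, 0],
    [44, 0, 0, -40, 0, 0, 0],
    [44, 0, 0, -40, 0, 0, 0]
  ]
}}

```text
time: 5.28
tool_pos: [511.2, 206.9, 157.5]
tool_rot: [0.033, 0.999, 0.0, 0.0]
force: [-0.2, 0.5, -0.9]
grip_width: 44.3
gripper_force: 9.1
```

Request:
{"op": "drive_tool", "data": {
  "motion": [
    [44, 0, 0, -20, 0, 0, 0],
    [44, 0, 0, 0, 0, 0, 0],
    [44, 0, 0, 0, 0, 0, 0]
  ]
}}

```text
time: 5.65
tool_pos: [510.7, 206.8, 174.6]
tool_rot: [0.033, 0.999, -0.0, -0.0]
force: [0.3, 0.4, -1.5]
grip_width: 44.3
gripper_force: 9.1
```

```bash
python3 - <<'E'
from h import *
im,s=snap('wrist','w2.png'); C=cam('wrist',s)
print(s['time'],s['tool_pos'],s['gripper_force'],s['grip_width'])
for l in ['dividers','point_left','point_right','grip_left','grip_right','nut']:
    print(l,[(round(d['p'],2),np.round(d['pixel']).tolist()) for d in env.mark_of('wrist',l)[:2]])
im=snap('top')[0];C=cam('top')
for l in ['cross_1','bench_hook']:
  print(l,[(round(d['p'],2),np.round(d['pixel'],1).tolist(),onz(C,d['pixel'],54).round(1)[:2].tolist()) for d in env.mark_of('top',l)[:3]])
cv2.imwrite('pics/t2.png',cv2.resize(im[165:265,300:420,::-1],None,fx=6,fy=6,interpolation=cv2.INTER_CUBIC))
E
```

```text
5.65 [510.69294744 206.82622378 174.55780987] 9.138753748848103 44.314780836447945
dividers [(0.84, [479.0, 23.0])]
point_left [(0.7, [328.0, 48.0]), (0.37, [380.0, 292.0])]
point_right [(0.92, [184.0, 46.0])]
grip_left [(0.8, [307.0, 287.0])]
grip_right [(0.71, [197.0, 286.0])]
nut [(0.45, [251.0, 174.0])]
cross_1 [(0.53, [365.0, 210.1], [541.6, -270.8])]
bench_hook [(0.57, [350.9, 209.0], [543.8, -232.2])]
```

View pics/w2.png

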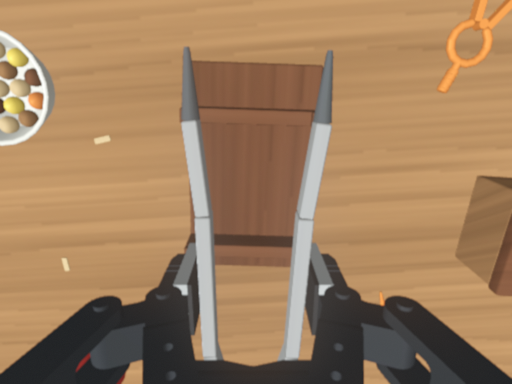

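View pics/t2.png

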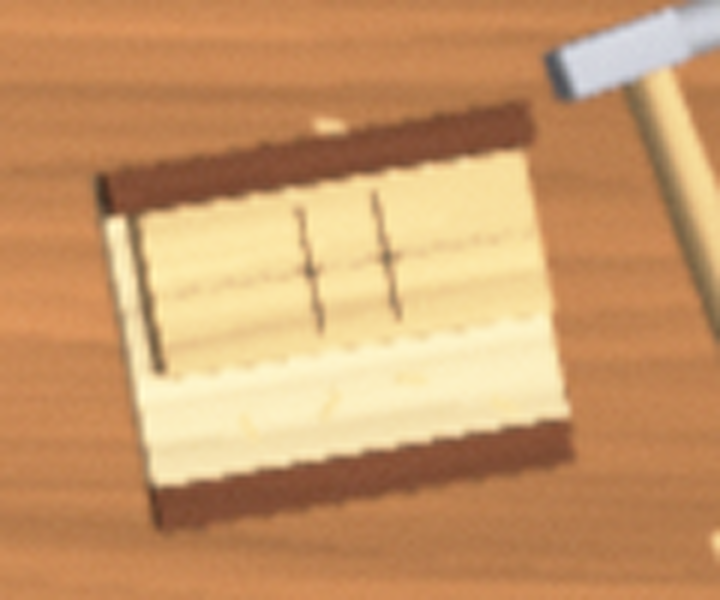

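The dividers are held by the flats, with both points visible in the wrist view at (187,48) and (330,52). In the crop the crosses are at (310,271) and (388,257), which is top pixels (351.7,210.2) and (364.7,207.8).

```bash
cat >> h.py <<'E'
def target(M,yaw,tilt,pt):
    c,s_=np.cos(yaw),np.sin(yaw)
    B=np.array([[-c,-s_,0],[-s_,c,0],[0,0,-1]]).T  # columns tool x,y,z
    B=np.column_stack([[-c,-s_,0],[-s_,c,0],[0,0,-1]])
    Q=R.from_matrix(B)*R.from_rotvec([0,-tilt,0])
    return M-Q.apply(pt),Q
E
python3 - <<'E'
from h import *
C=cam('top')
a=onz(C,(351.7,210.2),54);b=onz(C,(364.7,207.8),54);v=a-b
yaw=np.arctan2(-v[0],v[1]);print(a,b,np.linalg.norm(v),np.degrees(yaw))
M=(a+b)/2;M[2]=54+60
s=env.read_state();Q0=R.from_quat(s['tool_rot'])
t,Q=target(M,yaw,np.radians(30),np.array([92,1,-19]))
print(t,(Q0.inv()*Q).as_rotvec(degrees=True),Q0.inv().apply(t-s['tool_pos']),s['tool_pos'])
print(s['joints'].round(2))
E
```

```text
[ 540.52166768 -234.45418386   54.        ] [ 547.90389873 -269.91895417   54.        ] 36.224953666048805 11.758591540027789
[ 631.71957878 -234.99287442  143.54551733] [ -4.08410469 -29.82797861 -15.20421179] [-149.65393779 -433.05773917   31.68358475] [511.14957845 207.04960934 175.17578237]
[-0.72  0.17  0.29  1.79 -0.05  1.18  1.08]
```

Request:
{"op": "drive_tool", "data": {
  "motion": [
    [41, 0, -40, -10, 0, 0, 0],
    [40, 0, -54, 0, 0, 0, 0],
    [39, 0, -54, 0, 0, 0, 0],
    [38, 0, -54, 0, 0, 0, 0],
    [38, -15, -50, 0, 0, 0, 0]
  ]
}}

```text
time: 6.78
tool_pos: [508.8, -47.1, 185.7]
tool_rot: [0.033, 0.999, 0.0, 0.0]
force: [1.3, 0.2, -1.4]
grip_width: 38.0
gripper_force: 15.2
```

Request:
{"op": "drive_tool", "data": {
  "motion": [
    [38, -28, -48, 0, 0, 0, 0],
    [38, -28, -48, 0, 0, 0, 0],
    [38, -28, -45, 0, 0, 0, 0],
    [38, -28, -40, 0, 0, 0, 0],
    [38, -23, 0, 0, 0, 0, 0]
  ]
}}

```text
time: 7.4
tool_pos: [631.7, -239.9, 185.2]
tool_rot: [0.036, 0.999, -0.001, -0.0]
force: [0.2, 0.1, -0.3]
grip_width: 38.2
gripper_force: 15.2
```

Request:
{"op": "drive_tool", "data": {
  "motion": [
    [38, 0, 0, 10, 0, 0, -8],
    [38, 0, 0, 10, 0, 0, -7.5],
    [38, 0, 0, 10, 0, -10, 0],
    [38, 0, 0, 0, 0, -10, 0],
    [38, 0, 0, 0, 0, -10, 0]
  ]
}}

```text
time: 8.02
tool_pos: [632.2, -234.8, 155.7]
tool_rot: [-0.097, 0.96, 0.026, 0.26]
force: [0.9, 0.6, -2.1]
grip_width: 38.2
gripper_force: 15.1
```

```bash
python3 - <<'E'
from h import *
im,s=snap('wrist','w3.png'); C=cam('wrist',s)
print(s['time'],s['tool_pos'],R.from_quat(s['tool_rot']).as_matrix().round(3).tolist(),s['gripper_force'],s['grip_width'],s['joints'].round(2))
for l in ['point_left','point_right','cross_1']:
    print(l,[(round(d['p'],2),np.round(d['pixel']).tolist()) for d in env.mark_of('wrist',l)[:3]])
E
```

```text
8.025 [ 632.16837739 -234.84794516  155.74442441] [[-0.846, -0.199, 0.494], [-0.172, 0.98, 0.1], [-0.504, -0.0, -0.864]] 15.137109160423279 38.22525520952722 [ 0.16  0.19  0.33  1.92 -0.62  0.7   2.66]
point_left [(0.56, [311.0, 51.0])]
point_right [(0.93, [202.0, 46.0])]
cross_1 []
```

View pics/w3.png

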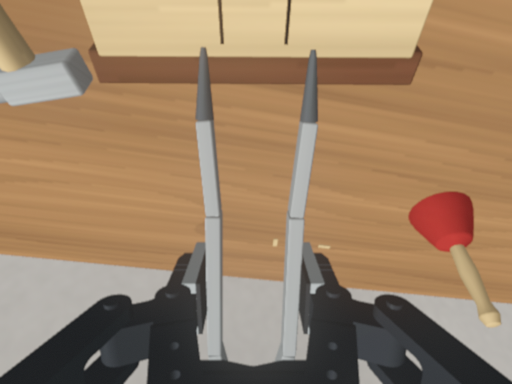

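```bash
cat >> h.py <<'E'
def tips(s,pl,pr,gap):
    # tool-frame tip positions from wrist pixels and known gap
    p=env.camera_params('wrist');f=192/np.tan(np.radians(p['vertical_fov'])/2);T=np.array(p['hand_eye'])
    q=[T[:3,:3]@np.array([(u[0]-p['cx'])/f,(u[1]-p['cy'])/f,1]) for u in (pl,pr)]
    d=gap/np.linalg.norm(q[0]-q[1]); return T[:3,3]+d*q[0],T[:3,3]+d*q[1],d
E
python3 - <<'E'
from h import *
s=env.read_state();C=cam('wrist',s)
print(s['joints'],s['time'])
print(onz(C,(222,43),54),onz(C,(289,43),54))
g=40-(40-s['grip_width'])*2.1;print('gap',g)
Q=R.from_quat(s['tool_rot'])
for x in tips(s,(312,51),(203,48),g)[:2]: print(x.round(1),(Q.apply(x)+s['tool_pos']).round(1))
yaw=np.radians(11.76)
for p in ((540.5,-234.5),(547.9,-269.9)): print(p+30*np.array([np.cos(yaw),np.sin(yaw)]))
E
```

```text
[ 0.158319    0.19543204  0.33355683  1.92163412 -0.6123982   0.70351077
  2.65423677] 8.225
[ 577.2880609  -264.23047626   54.        ] [ 569.83031299 -227.80998549   54.        ]
gap 36.34008842150367
[ 89.5  20.2 -22.5] [ 539.9 -234.3  130.1]
[ 90.4 -16.1 -22.2] [ 546.5 -270.   129.4]
[ 569.87029746 -228.38562129]
[ 577.27029746 -263.78562129]
```

Request:
{"op": "drive_tool", "data": {
  "motion": [
    [38, 0, 0, 0, 1.5, 0, 2.6],
    [38, 0, 0, 20, 0, 0, 0]
  ]
}}

```text
time: 8.48
tool_pos: [644.5, -232.5, 139.7]
tool_rot: [-0.076, 0.963, 0.019, 0.259]
force: [0.6, -0.1, -0.9]
grip_width: 38.3
gripper_force: 15.2
```

```bash
python3 - <<'E'
from h import *
s=env.read_state()
print(s['joints'].round(3),s['time'])
Q=R.from_quat(s['tool_rot']);M=Q.as_matrix();print(M.round(3).tolist(),s['tool_pos'])
m=np.mean([Q.apply(x)+s['tool_pos'] for x in tips(s,(312,51),(203,48),36.4)[:2]],0);print(m)
print('tool shift to 20 above',Q.inv().apply(np.array([544.2,-232.2-20,54+20])-m))
E
```

```text
[ 0.139  0.221  0.324  1.929 -0.617  0.641  2.601] 8.475
[[-0.854, -0.155, 0.497], [-0.136, 0.988, 0.076], [-0.502, -0.003, -0.865]] [ 644.51129278 -232.48497117  139.68488114]
[ 556.3468125 -244.3522934  113.6369629]
tool shift to 20 above [31.34670615 -5.75220246 27.6498926 ]
```

Request:
{"op": "drive_tool", "data": {
  "motion": [
    [38, 16, -3, 14, 0, 0, 0],
    [38, 15, -3, 13, 0, 0, 0],
    [38, 0, 0, 0, 0, 0, 0]
  ]
}}

```text
time: 8.85
tool_pos: [629.1, -241.2, 96.4]
tool_rot: [-0.074, 0.964, 0.021, 0.256]
force: [-0.7, -0.5, -0.8]
grip_width: 38.4
gripper_force: 15.2
```

```bash
python3 - <<'E'
from h import *
im,s=snap('wrist'); C=cam('wrist',s)
cv2.imwrite('pics/w4.png',cv2.resize(im[0:130,156:356,::-1],None,fx=4,fy=4,interpolation=cv2.INTER_CUBIC))
print(s['time'],s['tool_pos'],s['joints'].round(3),s['grip_width'],s['force'])
for l in ['point_left','point_right','cross_1']:
    print(l,[(round(d['p'],2),np.round(d['pixel'],1).tolist(),onz(C,d['pixel'],54).round(1)[:2].tolist()) for d in env.mark_of('wrist',l)[:3]])
E
```

```text
8.85 [ 629.08026059 -241.21883207   96.36179893] [ 0.369  0.259  0.096  1.969 -0.62   0.562  2.651] 38.35255400170926 [-0.71385929 -0.52164858 -0.84332799]
point_left [(0.92, [313.3, 47.8], [544.4, -230.2])]
point_right [(0.81, [203.2, 44.3], [549.4, -272.0])]
cross_1 [(0.9, [304.3, 43.8], [543.4, -234.1]), (0.59, [211.6, 47.3], [550.0, -268.8])]
```

View pics/w4.png

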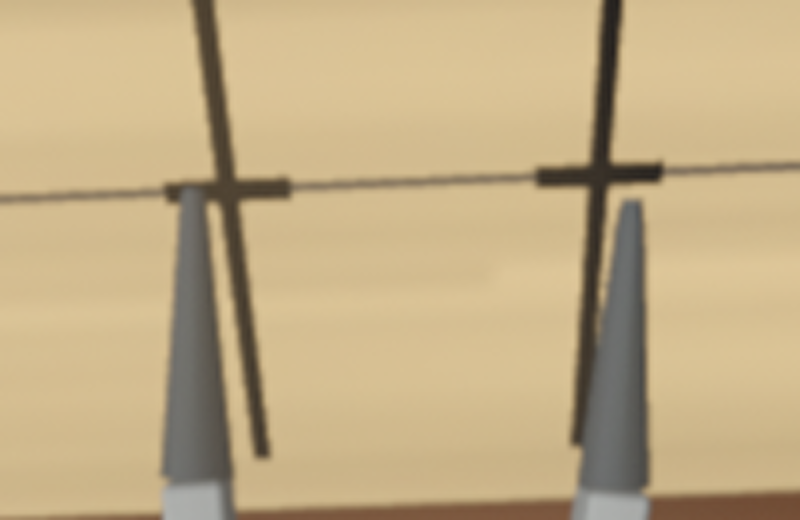

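The crop shows the crosses at full-frame (213,47.5) and (305.5,43.5), and the tips at (204,48) and (314,51), still about 20 mm above the wood.

```bash
python3 - <<'E'
from h import *
s=env.read_state();C=cam('wrist',s);Q=R.from_quat(s['tool_rot'])
r,l=onz(C,(213,47.5),54),onz(C,(305.5,43.5),54)
print(r,l,np.linalg.norm(l-r),s['joints'][6])
tl,tr,d=tips(s,(314,51),(204,48),40-(40-38.35)*2.1);print(tl,tr)
wl,wr=[Q.apply(t)+s['tool_pos'] for t in(tl,tr)];print(wl,wr)
for dy in (-2,):
  Q2=R.from_euler('z',dy,degrees=True)*Q
  print('rot',(Q.inv()*Q2).as_rotvec(degrees=True))
  for h in (8,0):
    t=(l+r)/2+[0,0,h]-Q2.apply((tl+tr)/2)
    print(h,'shift(tool now)',Q.inv().apply(t-s['tool_pos']),'after-rot frame',Q2.inv().apply(t-s['tool_pos']))
  t=(l+r)/2-Q2.apply((tl+tr)/2)
  B=np.array([(l-r)/np.linalg.norm(l-r),[0,0,0],[0,0,1]]);u=B[0]
  print('along/err',[(u@(t+Q2.apply(a)-b),(t+Q2.apply(a)-b).round(1)) for a,b in((tl,l),(tr,r))])
E
```

```text
[ 553.6061094  -268.35306601   54.        ] [ 546.55012382 -232.8611204    54.        ] 36.186532515702574 2.649703609274311
[ 89.44127104  20.80058044 -22.93723517] [ 90.40976695 -15.72057148 -22.6657518 ]
[ 539.89668595 -234.05602392   74.96345024] [ 544.77806052 -270.2569355    74.27613102]
rot [1.00144807 0.00178679 1.73121303]
8 shift(tool now) [-0.38326186 -2.75273283 14.80367589] after-rot frame [-0.46279851 -2.48077654 14.84940446]
0 shift(tool now) [ 3.62253043 -2.74558569 21.72852802] after-rot frame [ 3.54299378 -2.4736294  21.77425659]
along/err [(np.float64(0.08493102716336509), array([1.7, 0.4, 0.3])), (np.float64(-0.08493102716334289), array([-1.7, -0.4, -0.3]))]
```

Request:
{"op": "drive_tool", "data": {
  "motion": [
    [38, 0, 0, 0, 1.0, 0, 1.7],
    [38, 0, -3, 14, 0, 0, 0],
    [38, 0, 0, 0, 0, 0, 0]
  ]
}}

```text
time: 9.43
tool_pos: [637.5, -242.6, 85.9]
tool_rot: [-0.058, 0.964, 0.016, 0.258]
force: [0.6, -0.1, -0.3]
grip_width: 38.3
gripper_force: 15.2
```

```bash
python3 - <<'E'
from h import *
im,s=snap('wrist'); C=cam('wrist',s)
cv2.imwrite('pics/w5.png',cv2.resize(im[0:130,156:356,::-1],None,fx=4,fy=4,interpolation=cv2.INTER_CUBIC))
print(s['time'],s['tool_pos'],s['joints'].round(3),s['grip_width'],s['force'])
for l in ['point_left','point_right','cross_1']:
    print(l,[(round(d['p'],2),np.round(d['pixel'],1).tolist(),onz(C,d['pixel'],54).round(1)[:2].tolist()) for d in env.mark_of('wrist',l)[:3]])
E
```

```text
9.425 [ 637.4584223  -242.57808217   85.92048662] [ 0.364  0.28   0.085  1.968 -0.617  0.522  2.614] 38.33892622386301 [ 0.60472683 -0.07259005 -0.27883373]
point_left [(0.9, [312.8, 51.0], [549.8, -231.2])]
point_right [(0.77, [203.3, 46.2], [552.7, -269.7])]
cross_1 [(0.92, [209.3, 35.9], [548.9, -267.7]), (0.65, [311.2, 30.5], [543.0, -233.5])]
```

View pics/w5.png

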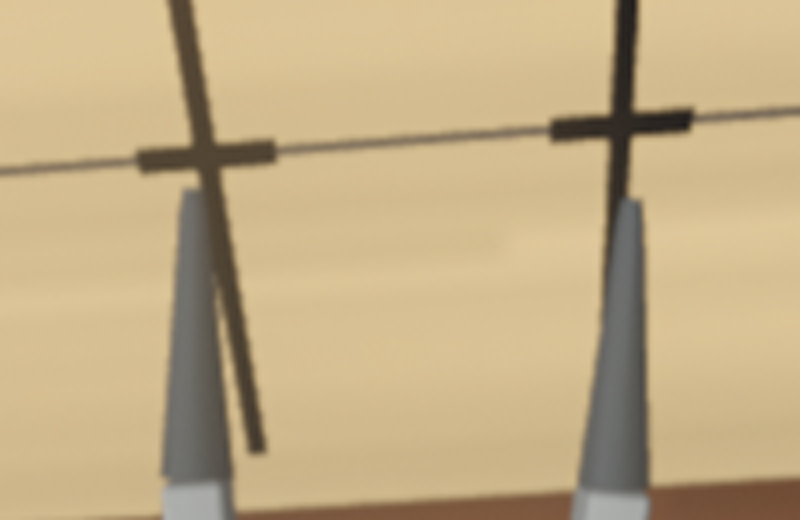

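Crosses are now at (207.3,39.2) and (311.3,31.2), and tips at (203.6,48) and (313.8,50.8). I need to go forward and down.

```bash
cat >> h.py <<'E'
def fin(s,cl,cr,pl,pr,gap,hs):
    C=cam('wrist',s);Q=R.from_quat(s['tool_rot'])
    l,r=onz(C,cl,54),onz(C,cr,54);tl,tr,d=tips(s,pl,pr,gap)
    w=[Q.apply(t)+s['tool_pos'] for t in(tl,tr)];u=(l-r)/np.linalg.norm(l-r);v=np.array([u[1],-u[0],0])
    print('crossgap',np.linalg.norm(l-r),'tips',tl.round(1),tr.round(1))
    for a,b in zip(w,(l,r)): e=a-b;print('along,across,z',u@e,v@e,a[2]-54)
    for h in hs: print(h,'tool shift',Q.inv().apply((l+r-w[0]-w[1])/2+[0,0,h]).round(2))
E
python3 - <<'E'
from h import *
s=env.read_state()
fin(s,(311.3,31.2),(207.3,39.2),(313.8,50.8),(203.6,48),36.5,(4,1,0))
E
```

```text
crossgap 35.90242432952263 tips [ 89.5  20.7 -23.3] [ 90.4 -15.8 -23. ]
along,across,z 0.0022343830329790704 2.9094747049071668 8.40357251335513
along,across,z -0.4330530565819807 -0.4653286547644946 7.746757724673714
4 tool shift [3.11 0.13 2.91]
1 tool shift [4.61 0.13 5.51]
0 tool shift [5.11 0.13 6.38]
```

Request:
{"op": "drive_tool", "data": {
  "motion": [
    [38, 2, 0, 2, 0, 0, 0],
    [38, 2, 0, 2.5, 0, 0, 0],
    [38, 0, 0, 0, 0, 0, 0]
  ]
}}

```text
time: 10.0
tool_pos: [635.6, -243.7, 80.8]
tool_rot: [-0.057, 0.964, 0.015, 0.258]
force: [-0.3, -0.4, 0.1]
grip_width: 38.5
gripper_force: 15.3
```

```bash
python3 - <<'E'
from h import *
im,s=snap('wrist'); C=cam('wrist',s)
cv2.imwrite('pics/w6.png',cv2.resize(im[0:130,156:356,::-1],None,fx=4,fy=4,interpolation=cv2.INTER_CUBIC))
print(s['time'],s['tool_pos'],s['joints'].round(3),s['grip_width'],s['force'])
for l in ['point_left','point_right','cross_1']:
    print(l,[(round(d['p'],2),np.round(d['pixel'],1).tolist(),onz(C,d['pixel'],54).round(1)[:2].tolist()) for d in env.mark_of('wrist',l)[:3]])
E
```

```text
10.0 [ 635.57606217 -243.72718295   80.8437394 ] [ 0.388  0.285  0.062  1.974 -0.618  0.509  2.62 ] 38.506538200318744 [-0.27016858 -0.38101098  0.13834183]
point_left [(0.72, [314.4, 49.3], [545.1, -233.0])]
point_right [(0.74, [198.3, 42.7], [547.4, -271.8])]
cross_1 [(0.86, [207.3, 50.0], [549.5, -268.8]), (0.81, [311.2, 37.8], [541.5, -235.0])]
```

View pics/w6.png

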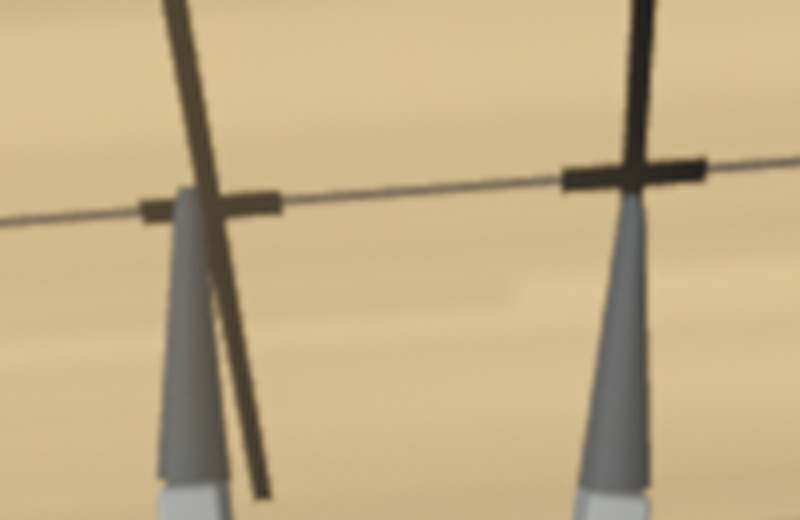

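Crosses are at (208.8,52) and (314.5,44.2), tips at (202.8,48) and (314,48.8). The left tip is on its line; the right tip is a little outside.

```bash
python3 - <<'E'
from h import *
s=env.read_state()
for g in (36.5,37.5): fin(s,(314.5,44.2),(208.8,52),(314,48.8),(202.8,48),g,(1,0,-1))
E
```

```text
crossgap 35.65680669172464 tips [ 90.   20.6 -24.1] [ 90.3 -15.9 -24. ]
along,across,z -0.524613780465756 0.1355601732166783 3.0165852189883253
along,across,z -1.2521960829274636 -2.762574455452471 2.8521066676862574
1 tool shift [-0.11  0.98  2.3 ]
0 tool shift [0.39 0.98 3.16]
-1 tool shift [0.89 0.98 4.03]
crossgap 35.65680669172464 tips [ 90.3  21.1 -20.8] [ 90.6 -16.4 -20.8]
along,across,z -0.07812050223055836 1.5257518650781734 0.04801045360199652
along,across,z -1.8025353798754555 -1.4517837123217396 -0.12097435937955225
1 tool shift [-0.43  0.93 -0.95]
0 tool shift [ 0.07  0.94 -0.08]
-1 tool shift [0.57 0.94 0.78]
```

Request:
{"op": "drive_tool", "data": {
  "motion": [
    [37.6, 0, 1, 0.5, 0, 0, 0],
    [37.6, 0.3, 0, 0.7, 0, 0, 0],
    [37.6, 0, 0, 0, 0, 0, 0]
  ]
}}

```text
time: 10.58
tool_pos: [636.3, -242.6, 80.1]
tool_rot: [-0.057, 0.964, 0.015, 0.259]
force: [0.5, 0.3, 1.4]
grip_width: 37.8
gripper_force: 15.7
```

```bash
python3 - <<'E'
from h import *
im,s=snap('wrist'); C=cam('wrist',s)
cv2.imwrite('pics/w7.png',cv2.resize(im[0:130,156:356,::-1],None,fx=4,fy=4,interpolation=cv2.INTER_CUBIC))
print(s['time'],s['tool_pos'],s['joints'].round(3),s['grip_width'],s['force'],s['ft_torque'])
for l in ['point_left','point_right','cross_1']:
    print(l,[(round(d['p'],2),np.round(d['pixel'],1).tolist(),onz(C,d['pixel'],54).round(1)[:2].tolist()) for d in env.mark_of('wrist',l)[:3]])
E
```

```text
10.575 [ 636.31001565 -242.56858219   80.13809085] [ 0.388  0.286  0.059  1.975 -0.618  0.505  2.619] 37.77037171801521 [0.47040327 0.29388038 1.38762131] [-0.06300188  0.38577726  0.02583264]
point_left [(0.71, [311.1, 47.4], [545.0, -233.3])]
point_right [(0.94, [201.3, 44.8], [548.4, -269.6]), (0.15, [310.0, 35.9], [541.4, -234.6])]
cross_1 [(0.88, [204.9, 48.8], [549.6, -268.4]), (0.65, [309.1, 37.2], [541.8, -234.8])]
```

View pics/w7.png

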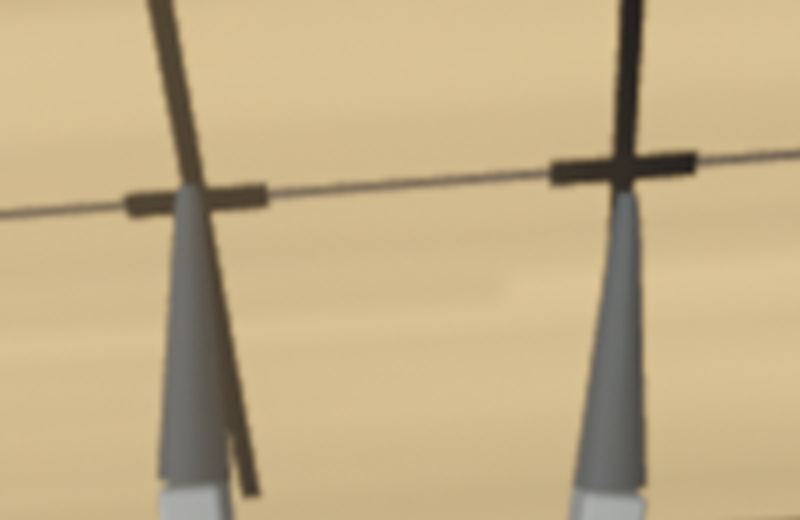

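Both points are down, with about 2 N upward. Tips at (202.8,47.3) and (312.5,48.8), crosses at (205.2,50.2) and (312,42).

```bash
python3 - <<'E'
from h import *
s=env.read_state();C=cam('wrist',s)
l,r=onz(C,(312,42),54),onz(C,(205.2,50.2),54);u=(l-r)/np.linalg.norm(l-r);v=np.array([u[1],-u[0],0])
for z in(54,55,56):
  for p,c in(((312.5,48.8),l),((202.8,47.3),r)): e=onz(C,p,z)-c;print(z,'along,across',u@e,v@e)
Q=R.from_quat(s['tool_rot'])
print(Q.inv().apply([0,0,-1]))
im=snap('scene')[0]
for n in ['point_left','point_right','dividers']: print(n,[(round(d['p'],2),np.round(d['pixel'],1).tolist()) for d in env.mark_of('scene',n)])
E
```

```text
54 along,across 0.28971156501044104 2.2856697116020213
54 along,across -0.618307884157242 -1.0277337450195683
55 along,across 0.14516026420266842 1.8170195690319968
55 along,across -0.43231035839407334 -1.466331135731728
56 along,across 0.0006089633948738737 1.3483694264620842
56 along,across -0.24631283263088266 -1.904928526443999
[5.00238833e-01 3.95344622e-04 8.65887379e-01]
point_left [(0.67, [338.2, 178.3]), (0.54, [171.2, 229.5]), (0.39, [299.9, 109.0])]
point_right [(0.68, [169.7, 230.6]), (0.45, [333.5, 195.7]), (0.37, [282.7, 112.2])]
dividers [(0.95, [389.4, 209.9]), (0.66, [197.7, 253.3]), (0.57, [302.5, 136.0])]
```

Request:
{"op": "drive_tool", "data": {
  "motion": [
    [37.6, 0.2, 0, 0.3, 0, 0, 0],
    [37.6, 0, 0, 0, 0, 0, 0],
    [37.6, 0, 0, 0, 0, 0, 0],
    [37.6, 0, 0, 0, 0, 0, 0],
    [37.6, 0, 0, 0, 0, 0, 0]
  ]
}}

```text
time: 11.6
tool_pos: [636.0, -242.6, 79.5]
tool_rot: [-0.057, 0.964, 0.015, 0.258]
force: [0.4, 0.6, 1.6]
grip_width: 37.8
gripper_force: 16.0
```

Request:
{"op": "drive_tool", "data": {
  "motion": [
    [37.6, 0, 0, 0, 0, 0, 0],
    [37.6, 0, 0, 0, 0, 0, 0],
    [37.6, 0, 0, 0, 0, 0, 0],
    [37.6, 0, 0, 0, 0, 0, 0],
    [37.6, 0, 0, 0, 0, 0, 0]
  ]
}}

```text
time: 12.22
tool_pos: [636.0, -242.7, 79.5]
tool_rot: [-0.057, 0.964, 0.015, 0.258]
force: [-0.6, 0.2, 0.6]
grip_width: 37.9
gripper_force: 16.0
```

Request:
{"op": "drive_tool", "data": {
  "motion": [
    [37.6, 0, 0, 0, 0, 0, 0],
    [37.6, 0, 0, 0, 0, 0, 0],
    [37.6, 0, 0, 0, 0, 0, 0],
    [37.6, 0, 0, 0, 0, 0, 0],
    [37.6, 0, 0, 0, 0, 0, 0]
  ]
}}

```text
time: 12.85
tool_pos: [636.0, -242.7, 79.6]
tool_rot: [-0.057, 0.964, 0.015, 0.258]
force: [0.5, -0.6, 1.2]
grip_width: 37.9
gripper_force: 16.0
```

Request:
{"op": "drive_tool", "data": {
  "motion": [
    [37.6, 0, 0, 0, 0, 0, 0],
    [37.6, 0, 0, 0, 0, 0, 0],
    [37.6, 0, 0, 0, 0, 0, 0],
    [37.6, 0, 0, 0, 0, 0, 0],
    [37.6, 0, 0, 0, 0, 0, 0]
  ]
}}

```text
time: 13.48
tool_pos: [636.0, -242.6, 79.6]
tool_rot: [-0.057, 0.964, 0.015, 0.258]
force: [-0.4, 1.4, 1.0]
grip_width: 37.9
gripper_force: 16.0
```

```bash
python3 - <<'E'
from h import *
im,s=snap('wrist')
cv2.imwrite('pics/w8.png',cv2.resize(im[0:130,156:356,::-1],None,fx=4,fy=4,interpolation=cv2.INTER_CUBIC))
print(s['time'],s['tool_pos'],s['joints'].round(3),s['grip_width'],s['force'],s['ft_torque'])
E
```

```text
13.475 [ 636.04038269 -242.63129559   79.56616609] [ 0.389  0.287  0.058  1.976 -0.618  0.505  2.619] 37.88676205733504 [-0.39105653  1.43289398  0.96945476] [ 0.05326309  0.56960437 -0.03577862]
```

View pics/w8.png

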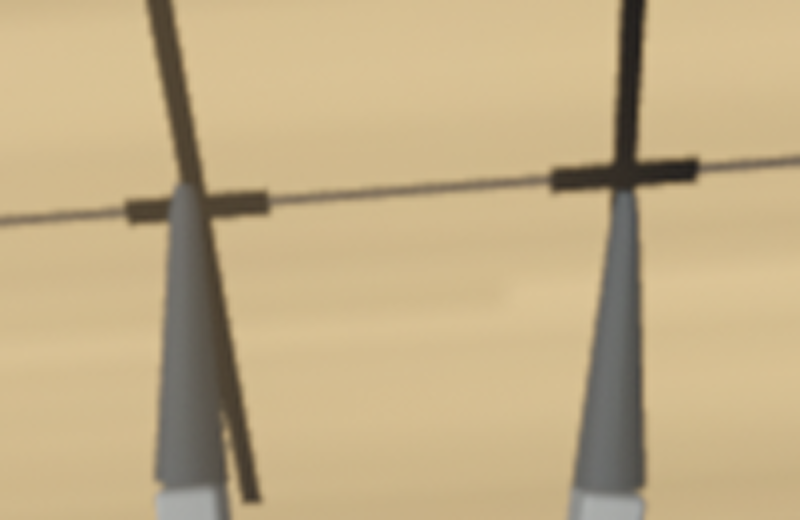

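Both points stand on the crosses, within about 1 mm along the blank and 2 mm across it. Contact is light, about 2 N, and everything has held still for over 2 s, so I'm handing in.

```bash
python3 -c "
from h import *
print(env.close_job())"
```

```text
the job is handed in; nothing more can be done
None
```

I handed the job in with the dividers still held and squeezed: one point on each cross, within about 1 mm along the blank and 2 mm across by the wrist camera, at about 2 N; no verdict came back, and the last joint read 2.654 rad against its 2.65 limit before I backed it off, so that could count against the run.

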